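# Dock the heavy battery pack and start its charge

## Task

Push the tall, top-heavy battery pack across the bench into its charging bay until it is fully home, squarely against the bay's back stop; it must slide standing flat on the bench, so push it low down near its base, never let it tip, never lift it and keep off its carrying handle. Once it is home, press the button on the charge switch box right down and let go, leaving the pack home in the bay. Leave the other things on the bench where they are.

Things in the scene. Friction and masses are not known exactly. Their poses are not given: they have to be found in the camera images.
- pack: loose battery pack: grey upright box, 90 deep (its x) x 120 wide (its y) x 190 high mm, about 1.4 kg. Pushed lower than about 50 mm above the bench it slides flat, pushed at half its height or above it rocks over. Origin: centre of its underside, z up. Its -x face, the one to push, looks roughly to the robot; it is flat but for a gauge 2 mm proud at 110 mm height
- handle: the rubber carrying handle fixed on top of the pack, an inverted U of 14 mm round bar, 104 mm along the pack's y, rising 41 mm above the pack's top; origin at the centre of the pack's top face. Not to be touched
- bay: charging bay fixed to the bench: aluminium U without floor, open towards the robot. Origin on the bench at the seat's centre: when home, the pack's origin and axes coincide with the bay's; it goes in along the bay's +x. Back stop 60 mm high, face at x = +45.5 mm. Side cheeks 40 high, 8 thick, inner faces at y = +-69 mm (9 mm play each side), straight from the stop to x = -13 mm
- bay_mouth (a point): middle of the bay's mouth on the bench, 40 mm before the bay's origin (bay x = -40 mm), axes as the bay's; from the straight cheeks the cheeks flare outwards to inner faces at about y = +-80 mm here. The home pack sticks out 5 mm in front of the mouth
- charge (a joint): travel of the charge button, metres, 0 up, 0.006 fully down (5 N, springs back); counts as pressed beyond 0.0045
- charge_top (a point): centre of the top of the charge button, a grey round button 32 mm across that moves straight down, in a black housing on top of a white switch box (80 x 70 x 45 mm, fixed to the bench) standing beside the bay, on its left or its right
- tub: bystander: loose wipes jar 76 mm across, 115 high, beside the bay on the side opposite to the switch box; origin under its centre
- dish: bystander: shallow glass dish 68 mm across, 16 high, beside the pack's path; origin under its centre
- tape: bystander: roll of paper tape lying flat, 60 mm across, 22 high, beside the pack's path; origin under its centre
- clip_board: bystander: white practice board 110 x 130 mm with four clips, 34 high in all; origin under its centre
- spray: bystander: bottle 62 mm across, 170 high; origin under its centre
- mug: bystander: white mug 78 mm across, 92 high, handle to its +y; origin under its centre
- grasper: bystander: long instrument lying on the bench beyond the bay, about 390 mm along its x, 26 high; origin on the bench under the front end of its black grip
There are look-alikes about, which are no part of the job. What is shaped like the part that bears charge but pink is not meant.

How it is judged:
By the outcome, as a careful person would: the job done as asked, in the order asked, and still so for the second after the job is handed in, with the robot touching nothing.
It also fails if it takes over 58 s, if anything falls off the work surface, if the arm or the gripper's body presses on something with over 40 N, if the wrist force passes 120 N, or if a joint passes its speed limit or range.

## Robot

A 6-joint arm with a two-finger parallel gripper is mounted at the origin on the work surface. World frame = base frame: x ahead of the robot, y to its left, z up, the work surface at z = 0. Lengths are in mm, angles in rad, forces in N, time in s.
With the tool pointing down it reaches from about 425 to 950 mm from the base axis. Payload 14.7 kg.
Tool frame: the origin (TCP) lies on the mounting face of the last link; the fingertips stand robot.finger_overhang ahead of it and the grasp point (between the pads) lies 155 mm ahead of it (robot.finger_overhang is the distance from the TCP to the fingertips, in mm); z points along the fingers, y is the line along which they close (so a half turn about z gives the same grasp; the last joint's range is limited). The gripper opens to 85 mm and grips with 20 to 120 N. Pads are 22 mm wide; open, the fingers measure 114 mm over their backs; the gripper's body (76 mm by 85 mm) begins 54 mm behind the grasp point. The pads swing forward as they close: fully open they stand 13 mm farther back than shut.
Start: joints at [1.257, 0.48, 1.596, -0, 1.065, -0.047], TCP at [171.346, 627.004, 404.697] pointing down, gripper open.
Joint ranges: [-2.75, 2.75], [-0.82, 2.05], [0.23, 2.67], [-1.56, 4.7], [0.09, 2.69], [-2.92, 2.92]. Speed limits (rad/s): [1.89, 1.89, 2.39, 3.01, 3.01, 3.01].

## Interface

Orientations are given as [roll, pitch, yaw] about the fixed x, y, z axes, in that order (R = Rz(yaw) Ry(pitch) Rx(roll)).
In Python, from plant import sensors, vision, robot, spotter gives the robot as it stands.
- The arm moves only by the tool play_rows, never from a script. Its argument "rows" is a list of rows, each a list of 7 numbers: the shift along the tool's x, y, z in cm, then the turn, a rotation vector about the tool's x, y, z in degrees, then the opening, from 0 (shut) to 1 (fully open). In form: [[x, y, z, ax, ay, az, grip], ...]. A call has 1 to 10 rows; each row is the pose to reach, as a shift and turn from the pose commanded when the call began, along the tool's axes at that moment; what a row does not reach only later rows make up. A row lasts 1/12 s, in which the tool goes at most 41.7 mm and 7.16 degrees, less where a joint would pass 70% of its speed; a pose out of reach is approached as far as the arm can. A call with a gripper value outside its range is refused whole. The fingers move at their own pace and stop on an object; "force" is the grip in N (left out, the last holds). Time passes only in rows, so rows that repeat a pose let the fingers close. It gives the time, the measured TCP pose, the force, the opening and the grip force at its end, in the units of the state.
- sensors.sense(): the state, without advancing time (a new reading comes with each control period).
- vision.snapshot(name): name is "scene" or "top" or "wrist"; returns a dict with "color" (400x640x3 uint8, red, green, blue), "mtx" (3x3 intrinsics, pixels), "distortion" ([k1, k2, p1, p2, k3] as OpenCV has them; the pictures are not rectified), "extrinsics" (4x4, takes a point from camera to world coordinates). Camera axes: x right, y down, z forward; pixel columns grow to the right and rows downward; lengths in mm; the calibration is good to about 2 mm. A picture is of the moment at which its call begins. There is no depth.
- robot.close_job(): hands the job in; it is judged then, once.
Trained networks look in a picture, given as the dict that the camera call returned (one of the last four; its "shot" number tells which), for a name from the list of things; names that differ only in an ending like _2 or _b are one class to them, and where a whole thing is asked for, a point or a joint stands for the part that bears it (a point fixed in the world has none). Each returns a list of dicts, best first, with "confidence" (0 to 1); they miss things now and then, are a little off and sometimes report something else, mostly with a low value. They report only what shows in the picture. A call takes as long as a camera call. They do not tell look-alikes from the thing itself.
- spotter.spot_in(thing, picture): "extent" ([left, top, width, height] in pixels, round what is visible of it).
- spotter.cut_out(thing, picture): "region" (400x640 bool, what is visible of it) and "extent" ([left, top, width, height] in pixels, round what is visible of it).
- spotter.place_of(thing, picture): "at" ([column, row] in pixels: a listed point, or the origin of a listed thing).
The state is a dict: "time_s": time; "joints": joint angles; "dq": joint speeds; "joint_torque": joint torques, N m; "tcp_pos": TCP position; "orientation": TCP orientation; "contact_force": force on the tool from outside, world axes, zero at the start; "ft_torque": the same for the moment, N m; "grip_width": finger opening in mm; "grip_force": force on a finger pad.
Only numpy, scipy, OpenCV 4.12 (cv2) and the standard library are available. Lean on these libraries where they do the work, as an engineer would, in place of code of your own. Each camera call takes 0.05 s, during which the arm holds its last target. There are 200 camera calls.

## Working session

There is one attempt and no reset: what is moved stays moved. The work goes in short steps, Python scripts to look and compute and a tool call to move; the robot and the scene stay as the last step left them, time stands still between calls to the robot, and variables do not carry over. Pictures are saved under pics/ and viewed, at most 11 in all, crops included, and the job is handed in when it is done.

Besides the shell and the picture viewer there is one more tool, called after "Emit:" by a JSON object that holds its "op" and its "data", one argument or row to a line. play_rows: Moves the arm, as the interface text tells. Its arguments: {"type":"object","properties":{"rows":{"type":"array","items":{"type":"array","items":{"type":"number"}}},"force":{"type":"number"}},"required":["rows"]}

```bash
ls; mkdir -p pics; cat > h.py <<'E'
import numpy as np, cv2
from scipy.spatial.transform import Rotation as R
from plant import sensors, vision, robot, spotter
def ray(p,px):
    u=cv2.undistortPoints(np.array([[px]],float),np.array(p["mtx"],float),np.array(p["distortion"],float))[0,0]
    E=np.array(p["extrinsics"]);d=E[:3,:3]@np.array([u[0],u[1],1]);return E[:3,3],d/np.linalg.norm(d)
def onz(p,px,z):
    o,d=ray(p,px);return o+d*(z-o[2])/d[2]
def tri(l):
    A=np.zeros((3,3));b=np.zeros(3)
    for o,d in l:
        M=np.eye(3)-np.outer(d,d);A+=M;b+=M@o
    return np.linalg.solve(A,b)
def proj(p,X):
    E=np.linalg.inv(np.array(p["extrinsics"]));r=cv2.Rodrigues(E[:3,:3])[0]
    return cv2.projectPoints(np.array(X,float).reshape(-1,1,3),r,E[:3,3],np.array(p["mtx"],float),np.array(p["distortion"],float))[0][:,0]
def save(p,n): cv2.imwrite("pics/"+n,p["color"][:,:,::-1])
E
python3 - <<'E'
from h import *
print(robot.finger_overhang)
print(sensors.sense())
P={n:vision.snapshot(n) for n in("scene","top")}
for n,p in P.items():
    save(p,n+"0.png"); print(n,np.round(np.array(p["extrinsics"])[:3],2).tolist())
for t in "pack handle bay bay_mouth charge_top tub dish tape clip_board spray mug grasper".split():
    rs={n:spotter.place_of(t,p)for n,p in P.items()}
    for n in rs: print(t,n,[(np.round(r["at"],1).tolist(),round(r["confidence"],2),np.round(onz(P[n],r["at"],0)[:2]).tolist()) for r in rs[n][:3]])
    if all(rs.values()): print("   tri",np.round(tri([ray(P[n],rs[n][0]["at"])for n in rs]),1))
E
```

```text
pics
173.4
{'time_s': 0.0, 'joints': array([ 1.25741143e+00,  4.80825987e-01,  1.59687651e+00,  2.98681419e-05,
        1.06507010e+00, -4.65883182e-02]), 'dq': array([ 0.0007912 , -0.00022388, -0.00134567, -0.00103008,  0.00200564,
        0.00231879]), 'joint_torque': array([ 2.61390240e-03, -9.50640035e+01, -4.30192995e+01,  4.96708526e-04,
        1.21906566e-02, -3.91439286e-06]), 'tcp_pos': array([171.27369215, 626.82238861, 404.07507187]), 'orientation': array([-3.14041521e+00, -8.10355777e-05,  2.87478154e+00]), 'contact_force': array([-0.43556385,  1.22741589,  0.22122672]), 'ft_torque': array([0.01102329, 0.00718621, 0.06098736]), 'grip_force': 0.0, 'grip_width': 85.15018837475219}
scene [[-0.82, 0.35, -0.45, 1070.91], [0.57, 0.5, -0.65, 655.94], [-0.0, -0.79, -0.61, 824.51]]
top [[0.0, -0.99, 0.11, 461.8], [-1.0, -0.0, -0.01, -37.34], [0.01, -0.11, -0.99, 1357.85]]
pack scene [([351.7, 273.5], 0.94, [562.0, 84.0])]
pack top [([281.0, 215.7], 0.83, [559.0, 81.0])]
   tri [559.5  81.3  -4. ]
handle scene [([357.2, 212.4], 0.74, [398.0, -94.0])]
handle top [([279.4, 211.6], 0
[... 1005 characters left out ...]

tape top [([233.8, 226.3], 0.45, [521.0, 249.0])]
   tri [521.4 249.9  -7.3]
clip_board scene [([277.5, 168.5], 0.94, [469.0, -426.0])]
clip_board top [([418.5, 239.6], 0.83, [475.0, -409.0])]
   tri [ 476.7 -407.4   12.9]
spray scene [([222.3, 197.3], 0.68, [689.0, -389.0])]
spray top [([412.7, 178.2], 0.74, [696.0, -394.0]), ([324.1, 169.6], 0.67, [726.0, -72.0])]
   tri [ 692.5 -390.8    1.3]
mug scene [([472.6, 298.0], 0.73, [378.0, 310.0])]
mug top [([215.1, 269.7], 0.9, [367.0, 312.0]), ([322.1, 146.9], 0.71, [810.0, -65.0])]
   tri [369.5 310.2  -5.7]
grasper scene [([233.5, 280.2], 0.91, [814.0, -66.0])]
grasper top [([326.6, 145.7], 0.82, [815.0, -81.0])]
   tri [813.5 -79.2 -10.8]
```

```bash
python3 - <<'E'
import cv2
s=cv2.imread("pics/scene0.png");t=cv2.imread("pics/top0.png")
cv2.imwrite("pics/s1.png",cv2.resize(s[130:400,190:510],(800,600*9//8//1 if 0 else 600),interpolation=cv2.INTER_CUBIC))
cv2.imwrite("pics/t1.png",cv2.resize(t[120:300,190:430],(800,600),interpolation=cv2.INTER_CUBIC))
E
```

```text
(no output)
```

View pics/s1.png

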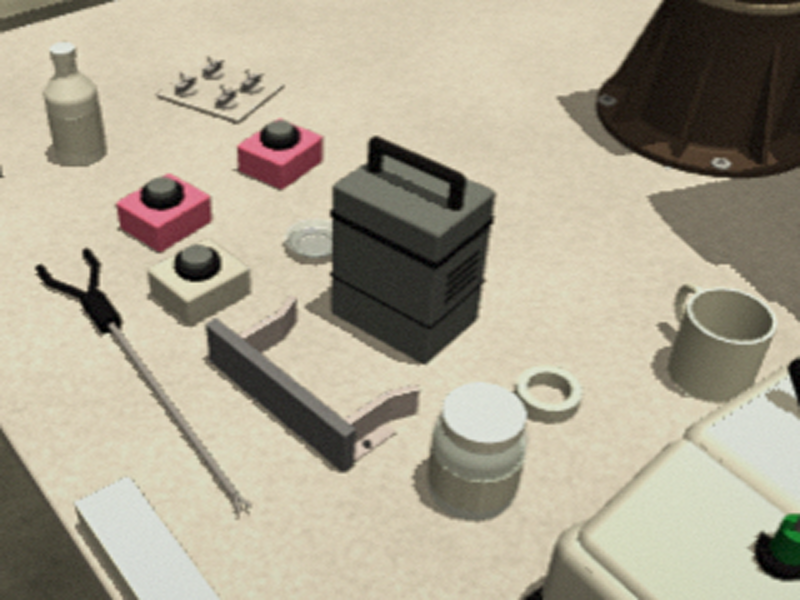

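View pics/t1.png

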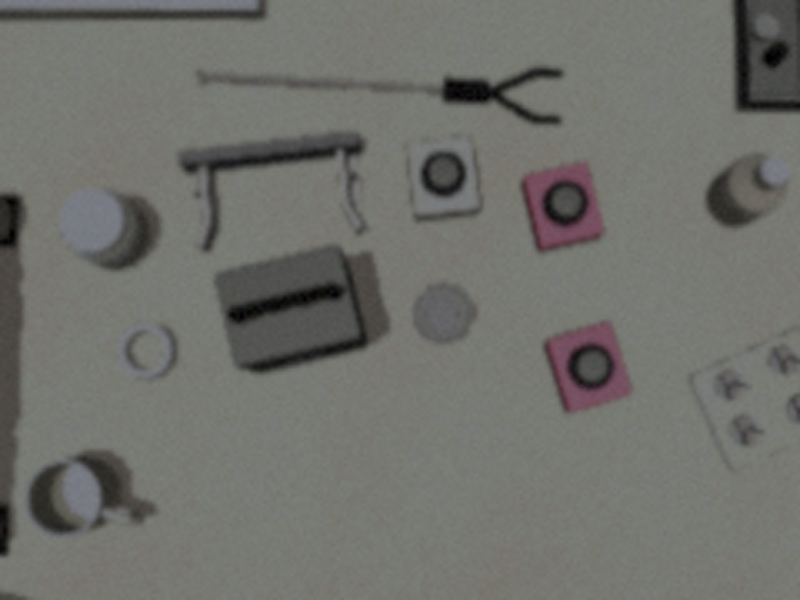

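Scene crop: the pack is at scene px ~(350,240), with the bay behind it (stop ~(305,285)). The tub, tape, dish and mug stand clear. There are three button boxes: white at scene (269,241)/top (323,172), and pink at (256,215)/top (361,181) and (301,185)/top (368,229). The white one beside the bay fits the description (white box, not pink), and these enlarged crops confirm it. Next I'll fit the exact poses from the silhouettes.

```bash
cat >> h.py <<'E'
from scipy.optimize import minimize
def box(x0,x1,y0,y1,z0,z1): return np.array([[x,y,z] for x in(x0,x1) for y in(y0,y1) for z in(z0,z1)],float)
def W(pts,x,y,a):
    c,s=np.cos(a),np.sin(a);return pts@np.array([[c,-s,0],[s,c,0],[0,0,1]]).T+[x,y,0]
def sil(p,hulls,S=4):
    m=np.zeros((400*S,640*S),np.uint8)
    for h in hulls:
        q=(proj(p,h)+.5)*S-.5
        cv2.fillConvexPoly(m,np.round(cv2.convexHull(q.astype(np.float32))*16).astype(np.int32),1,shift=4)
    return cv2.resize(m.astype(np.float32),(640,400),interpolation=cv2.INTER_AREA)
def fit(P,M,model,x0,steps):
    def cost(v):
        t=0
        for n in P:
            s=sil(P[n],model(v)); t+=np.abs(s-M[n]).sum()/M[n].sum()
        return t
    sx=np.vstack([x0]+[np.array(x0)+np.eye(len(x0))[i]*steps[i] for i in range(len(x0))])
    r=minimize(cost,x0,method="Nelder-Mead",options=dict(initial_simplex=sx,maxiter=250,xatol=.05,fatol=1e-4))
    return r.x,r.fun
def packm(v): # v[2] deg
    a=np.radians(v[2]); H=[box(-45,45,-60,60,0,190),box(-7,7,-52,-38,188,231),box(-7,7,38,52,188,231),box(-7,7,-52,52,217,231)]
    return [W(h,v[0],v[1],a) for h in H]
def baym(v):
    a=np.radians(v[2]);t,w=v[3],v[4]
    H=[box(45.5,45.5+t,-w,w,0,60)]
    for s in(1,-1):
        H.append(box(-13,45.5,69*s,77*s,0,40))
        H.append(np.array([[x,y*s,z] for z in(0,40) for x,y in((-13,69),(-13,77),(-40,80),(-40,88))],float))
    return [W(h,v[0],v[1],a) for h in H]
def masks(t,P): return {n:spotter.cut_out(t,P[n])[0]["region"].astype(np.float32) for n in P}
E
cat > f.py <<'E'
from h import *
P={n:vision.snapshot(n) for n in("scene","top")}
M=masks("pack",P); print("pack",*fit(P,M,packm,[559,81,12],[8,8,4]))
for n in P: print(n,fit({n:P[n]},M,packm,[559,81,12],[8,8,4]))
M=masks("bay",P); print("bay",*fit(P,M,baym,[678,104,5,12,90],[8,8,4,4,5]))
for n in P: print(n,fit({n:P[n]},M,baym,[678,104,5,12,90],[8,8,4,4,5]))
b=[]
for n,px in (("scene",[264.4,241]),("top",[323,172.5])):
    r=min(spotter.place_of("charge_top",P[n]),key=lambda r:np.hypot(*(np.array(r["at"])-px)));print(r["at"]);b.append(ray(P[n],r["at"]))
print("btn",tri(b))
np.savez("f.npz")
E
python3 f.py
```

```text
pack [559.56634137  80.79160346  14.88524764] 0.09467454254627228
scene (array([559.09400384,  79.60275651,  15.2686078 ]), np.float64(0.04838669300079346))
top (array([560.03331297,  81.00052691,  14.68469847]), np.float64(0.04357882961630821))
bay [684.74460694 110.70450929   6.87209545  10.73633605  94.71779258] 0.37857216596603394
scene (array([685.0922513 , 110.67485194,   7.15929224,   9.48020512,
        93.51548979]), np.float64(0.10869023948907852))
top (array([684.09984591, 110.71078286,   6.44188171,  13.40809345,
        95.60453322]), np.float64(0.24279196560382843))
[264.6, 238.9]
[322.5, 170.4]
btn [711.77598357 -67.7150705   81.97750965]
```

```bash
cat >> h.py <<'E'
def cur():
    s=sensors.sense();return np.array(s["tcp_pos"]),R.from_euler("xyz",s["orientation"])
def pose(F,psi,th,L=165):
    """fingertip point F (mm), yaw psi, tilt th (deg) -> TCP pos, rot"""
    p,t=np.radians([psi,th]);z=np.array([np.sin(t)*np.cos(p),np.sin(t)*np.sin(p),-np.cos(t)]);y=np.array([-np.sin(p),np.cos(p),0]);x=np.cross(y,z)
    return np.array(F)-L*z,R.from_matrix(np.c_[x,y,z])
def rows(targets,g,base=None):
    p0,r0=base or cur()
    for p,r in targets:
        d=r0.inv().apply(p-p0)/10;w=(r0.inv()*r).as_rotvec(degrees=True)
        print([round(float(v),2) for v in d]+[round(float(v),1) for v in w]+[g])
E
python3 - <<'E'
from h import *
rows([pose([440,40,240],14.9,0)],1)
rows([pose([440,40,240],14.9,40)],1)
E
```

```text
[-41.39, -49.54, -0.03, 0.0, 0.0, -30.2, 1]
[-32.22, -54.87, 3.83, -10.5, -39.1, -28.9, 1]
```

Emit:
{"op": "play_rows", "data": {
  "rows": [
    [-41.4, -49.5, 0, 0, 0, -30, 1],
    [-41.4, -49.5, 0, 0, 0, -30, 1],
    [-41.4, -49.5, 0, 0, 0, -30, 1],
    [-41.4, -49.5, 0, 0, 0, -30, 1],
    [-41.4, -49.5, 0, 0, 0, -30, 1],
    [-41.4, -49.5, 0, 0, 0, -30, 1],
    [-41.4, -49.5, 0, 0, 0, -30, 1],
    [-41.4, -49.5, 0, 0, 0, -30, 1],
    [-41.4, -49.5, 0, 0, 0, -30, 1],
    [-41.4, -49.5, 0, 0, 0, -30, 1]
  ]
}}

```text
time_s: 2.53
tcp_pos: [343.9, 249.5, 405.0]
orientation: [3.141, 0.001, -2.884]
contact_force: [0.9, -0.2, 0.0]
grip_width: 85.5
grip_force: 0.0
```

```bash
python3 - <<'E'
from h import *
rows([pose([440,40,240],14.9,0)],1)
E
```

```text
[-3.97, -22.71, -0.0, 0.0, 0.0, -0.2, 1]
```

Emit:
{"op": "play_rows", "data": {
  "rows": [
    [-4, -22.7, 0, 0, 0, 0, 1],
    [-4, -22.7, 0, 0, 0, 0, 1],
    [-4, -22.7, 0, 0, 0, 0, 1],
    [-4, -22.7, 0, 0, 0, 0, 1],
    [-4, -22.7, 0, 0, 0, 0, 1],
    [-4, -22.7, 0, 0, 0, 0, 1],
    [-4, -22.7, 0, 0, 0, 0, 1],
    [-4, -22.7, 0, 0, 0, 0, 1]
  ]
}}

```text
time_s: 3.2
tcp_pos: [440.3, 40.9, 404.7]
orientation: [3.142, 0.0, -2.888]
contact_force: [0.7, 0.5, 0.7]
grip_width: 85.4
grip_force: 0.0
```

```bash
python3 - <<'E'
from h import *
print(cur()[0],sensors.sense()["joints"])
c,s=np.cos(np.radians(14.9)),np.sin(np.radians(14.9))
f=lambda d,z:np.array([559.6-c*d,80.8-s*d,z])   # d = distance behind pack centre
rows([pose(f(90,150),14.9,38)],1)
rows([pose(f(75,35),14.9,38)],1)
print(pose(f(75,35),14.9,38)[0])
E
```

```text
[440.25032828  40.86981258 404.71076468] [ 2.39490987e-02  1.88563846e-01  2.04972379e+00  9.95414030e-05
  9.03240746e-01 -1.80074307e+00]
[6.6, 0.75, 12.47, -0.1, -38.0, -0.3, 1]
[5.1, 0.76, 23.97, -0.1, -38.0, -0.3, 1]
[388.9533078   35.39442597 165.02177435]
```

Emit:
{"op": "play_rows", "data": {
  "rows": [
    [6.6, 0.75, 12.5, 0, -38, 0, 1],
    [6.6, 0.75, 12.5, 0, -38, 0, 1],
    [6.6, 0.75, 12.5, 0, -38, 0, 1],
    [6.6, 0.75, 12.5, 0, -38, 0, 1],
    [6.6, 0.75, 12.5, 0, -38, 0, 1],
    [6.6, 0.75, 12.5, 0, -38, 0, 1],
    [6.6, 0.75, 12.5, 0, -38, 0, 1],
    [6.6, 0.75, 12.5, 0, -38, 0, 1]
  ]
}}

```text
time_s: 3.87
tcp_pos: [388.9, 47.8, 326.7]
orientation: [3.127, 0.474, -2.896]
contact_force: [0.3, 0.3, 0.4]
grip_width: 85.4
grip_force: 0.0
```

```bash
python3 - <<'E'
from h import *
print(cur()[0],sensors.sense()["joints"])
c,s=np.cos(np.radians(14.9)),np.sin(np.radians(14.9))
f=lambda d,z:np.array([559.6-c*d,80.8-s*d,z])
print(pose(f(90,150),14.9,38)[0])
rows([pose(f(80,35),14.9,38),pose(f(80,25),14.9,38)],1)
p=vision.snapshot("wrist");save(p,"w1.png")
p=vision.snapshot("scene");cv2.imwrite("pics/s2.png",cv2.resize(p["color"][100:360,220:540,::-1],(800,600)))
E
```

```text
[388.90733728  47.7716683  326.67129307] [-0.02440354  0.18113217  2.43786482  1.11603131  0.15184798 -2.92384184]
[374.45766661  31.53743408 280.02177435]
[8.08, -1.42, 14.0, 0.4, -10.8, -0.8, 1]
[8.54, -1.43, 14.89, 0.4, -10.8, -0.8, 1]
```

View pics/s2.png

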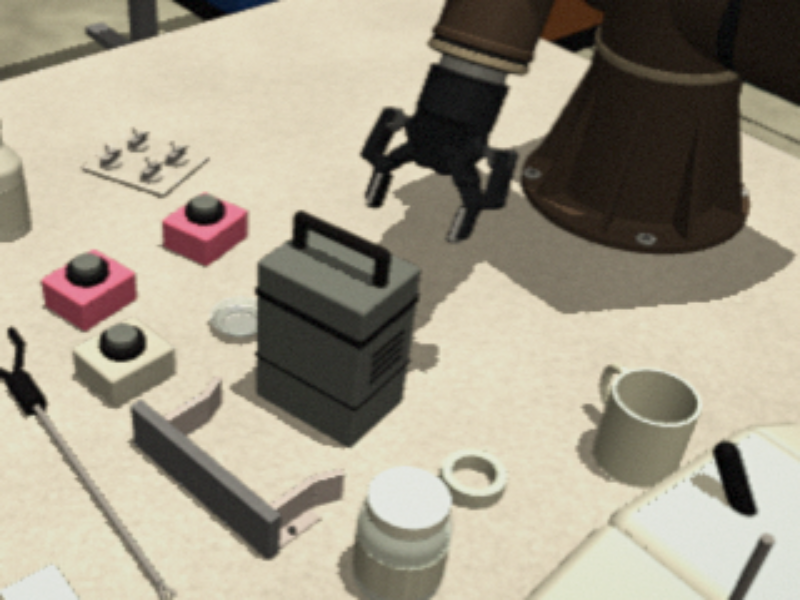

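View pics/w1.png

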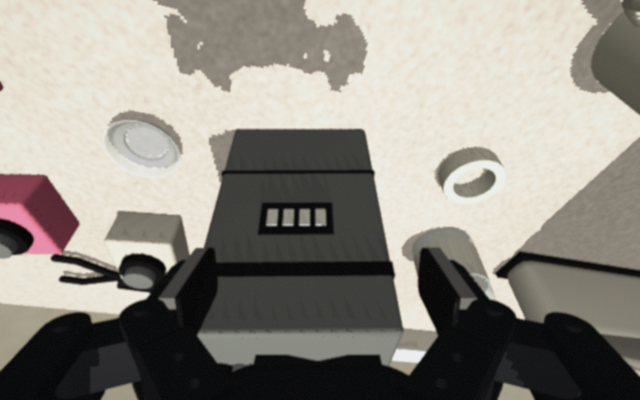

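The tool stopped short at j6's limit near the wrist singularity, at 27° tilt. I'll go back to tool-down and turn it half round, so the wrist can flip and tilt further.

```bash
python3 - <<'E'
from h import *
rows([pose([440,40,240],14.9,0)],1)
p=vision.snapshot("wrist");q,r=cur();E=np.array(p["extrinsics"])
print(r.inv().apply(E[:3,3]-q), r.inv().apply(E[:3,2]))
E
```

```text
[-7.74, -1.94, -4.64, 0.6, 27.4, -0.8, 1]
[74.94470857  2.27350512 32.29917167] [-0.29705783 -0.00614666  0.95483971]
```

Emit:
{"op": "play_rows", "data": {
  "rows": [
    [-7.7, -1.9, -4.6, 0.6, 27.4, -0.8, 1],
    [-7.7, -1.9, -4.6, 0.6, 27.4, -0.8, 1],
    [-7.7, -1.9, -4.6, 0.6, 27.4, -0.8, 1],
    [-7.7, -1.9, -4.6, 0.6, 27.4, -0.8, 1],
    [-7.7, -1.9, -4.6, 0.6, 27.4, -0.8, 1],
    [-7.7, -1.9, -4.6, 0.6, 27.4, -0.8, 1]
  ]
}}

```text
time_s: 4.52
tcp_pos: [442.7, 37.6, 406.9]
orientation: [3.123, 0.133, -2.859]
contact_force: [1.2, 2.4, -0.3]
grip_width: 85.2
grip_force: 0.0
```

Emit:
{"op": "play_rows", "data": {
  "rows": [
    [0, 0, 0, 0, 0, 70, 1],
    [0, 0, 0, 0, 0, 70, 1],
    [0, 0, 0, 0, 0, 70, 1],
    [0, 0, 0, 0, 0, 70, 1],
    [0, 0, 0, 0, 0, 70, 1],
    [0, 0, 0, 0, 0, 70, 1],
    [0, 0, 0, 0, 0, 70, 1],
    [0, 0, 0, 0, 0, 70, 1],
    [0, 0, 0, 0, 0, 70, 1],
    [0, 0, 0, 0, 0, 70, 1]
  ]
}}

```text
time_s: 5.35
tcp_pos: [440.8, 39.4, 403.4]
orientation: [3.008, 0.021, 2.198]
contact_force: [-0.0, 0.6, 0.0]
grip_width: 85.5
grip_force: 0.0
```

Emit:
{"op": "play_rows", "data": {
  "rows": [
    [0, 0, 0, 0, 0, 70, 1],
    [0, 0, 0, 0, 0, 70, 1],
    [0, 0, 0, 0, 0, 70, 1],
    [0, 0, 0, 0, 0, 70, 1],
    [0, 0, 0, 0, 0, 70, 1],
    [0, 0, 0, 0, 0, 70, 1],
    [0, 0, 0, 0, 0, 70, 1],
    [0, 0, 0, 0, 0, 70, 1],
    [0, 0, 0, 0, 0, 70, 1],
    [0, 0, 0, 0, 0, 70, 1]
  ]
}}

```text
time_s: 6.18
tcp_pos: [440.8, 39.5, 403.4]
orientation: [3.075, -0.118, 0.982]
contact_force: [-0.5, 0.3, 0.2]
grip_width: 85.4
grip_force: 0.0
```

```bash
sed -i 's/def pose(F,psi,th,L=165)/def pose(F,psi,th,L=165,fl=1)/; s/y=np.array(\[-np.sin(p),np.cos(p),0\])/y=np.array([-np.sin(p),np.cos(p),0])*(-1 if fl else 1)/' h.py; python3 - <<'E'
from h import *
print(cur()[0],sensors.sense()["joints"])
rows([pose([440,40,240],14.9,0)],1)
c,s=np.cos(np.radians(14.9)),np.sin(np.radians(14.9))
f=lambda d,z:np.array([559.6-c*d,80.8-s*d,z])
rows([pose(f(90,150),14.9,40)],1)
E
```

```text
[440.76493524  39.4624825  403.4405455 ] [-0.00712396  0.15709248  2.10057304  0.08965889  0.76539603  0.52451664]
[0.02, -0.08, -0.16, 1.2, -7.8, 41.1, 1]
[-6.14, -6.16, 11.68, -13.1, 30.4, 39.5, 1]
```

Emit:
{"op": "play_rows", "data": {
  "rows": [
    [0, 0, 0, 1.2, -7.8, 41, 1],
    [0, 0, 0, 1.2, -7.8, 41, 1],
    [0, 0, 0, 1.2, -7.8, 41, 1],
    [0, 0, 0, 1.2, -7.8, 41, 1],
    [0, 0, 0, 1.2, -7.8, 41, 1],
    [0, 0, 0, 1.2, -7.8, 41, 1],
    [0, 0, 0, 1.2, -7.8, 41, 1],
    [0, 0, 0, 1.2, -7.8, 41, 1]
  ]
}}

```text
time_s: 6.85
tcp_pos: [441.0, 39.7, 403.5]
orientation: [-3.14, -0.003, 0.268]
contact_force: [0.0, -0.2, -0.6]
grip_width: 85.1
grip_force: 0.0
```

```bash
python3 - <<'E'
from h import *
print(cur()[0],sensors.sense()["joints"])
c,s=np.cos(np.radians(14.9)),np.sin(np.radians(14.9))
f=lambda d,z:np.array([559.6-c*d,80.8-s*d,z])
rows([pose(f(90,150),14.9,40)],1)
E
```

```text
[441.00057967  39.69967022 403.47976712] [0.02014822 0.19048066 2.05089959 0.00326796 0.89804743 1.32056628]
[-7.11, -0.96, 12.69, -0.3, 39.8, 0.4, 1]
```

Emit:
{"op": "play_rows", "data": {
  "rows": [
    [-7.1, -1, 12.7, 0, 40, 0, 1],
    [-7.1, -1, 12.7, 0, 40, 0, 1],
    [-7.1, -1, 12.7, 0, 40, 0, 1],
    [-7.1, -1, 12.7, 0, 40, 0, 1],
    [-7.1, -1, 12.7, 0, 40, 0, 1],
    [-7.1, -1, 12.7, 0, 40, 0, 1],
    [-7.1, -1, 12.7, 0, 40, 0, 1],
    [-7.1, -1, 12.7, 0, 40, 0, 1],
    [-7.1, -1, 12.7, 0, 40, 0, 1],
    [-7.1, -1, 12.7, 0, 40, 0, 1]
  ]
}}

```text
time_s: 7.68
tcp_pos: [379.8, 53.4, 292.3]
orientation: [-2.985, -0.44, 0.276]
contact_force: [-0.6, -0.1, -0.4]
grip_width: 85.3
grip_force: 0.0
```

```bash
python3 - <<'E'
from h import *
print(cur()[0],sensors.sense()["joints"])
c,s=np.cos(np.radians(14.9)),np.sin(np.radians(14.9))
f=lambda d,z:np.array([559.6-c*d,80.8-s*d,z])
rows([pose(f(90,150),14.9,40)],1)
E
```

```text
[379.77239504  53.36894772 292.27345057] [-0.09574098  0.27699303  2.46457666  1.44189205  0.3053983  -0.21610676]
[-2.08, 2.05, 0.46, -9.4, 14.8, -0.4, 1]
```

It's passing through the flip, with j4 on its way to π. Continuing.

Emit:
{"op": "play_rows", "data": {
  "rows": [
    [-2.1, 2, 0.5, -9.4, 14.8, -0.4, 1],
    [-2.1, 2, 0.5, -9.4, 14.8, -0.4, 1],
    [-2.1, 2, 0.5, -9.4, 14.8, -0.4, 1],
    [-2.1, 2, 0.5, -9.4, 14.8, -0.4, 1],
    [-2.1, 2, 0.5, -9.4, 14.8, -0.4, 1],
    [-2.1, 2, 0.5, -9.4, 14.8, -0.4, 1],
    [-2.1, 2, 0.5, -9.4, 14.8, -0.4, 1],
    [-2.1, 2, 0.5, -9.4, 14.8, -0.4, 1]
  ]
}}

```text
time_s: 8.35
tcp_pos: [369.5, 30.7, 276.0]
orientation: [3.137, -0.697, 0.26]
contact_force: [0.1, 1.6, -0.2]
grip_width: 85.6
grip_force: 0.0
```

```bash
python3 - <<'E'
from h import *
print(cur()[0],sensors.sense()["joints"])
c,s=np.cos(np.radians(14.9)),np.sin(np.radians(14.9))
f=lambda d,z:np.array([559.6-c*d,80.8-s*d,z])
rows([pose(f(90,150),14.9,40),pose(f(80,35),14.9,40)],1)
E
```

```text
[369.53742022  30.74528789 275.96844842] [-0.12763505  0.37474153  2.63536511  2.68970249  0.5769548  -1.48738081]
[0.06, 0.05, -0.0, 0.3, 0.0, -0.0, 1]
[-6.55, 0.0, 9.46, 0.3, 0.0, -0.0, 1]
```

Emit:
{"op": "play_rows", "data": {
  "rows": [
    [-1.6, 0, 2.3, 0, 0, 0, 1],
    [-3.2, 0, 4.7, 0, 0, 0, 1],
    [-4.9, 0, 7, 0, 0, 0, 1],
    [-6.6, 0, 9.5, 0, 0, 0, 1],
    [-6.6, 0, 9.5, 0, 0, 0, 1],
    [-6.6, 0, 9.5, 0, 0, 0, 1],
    [-6.6, 0, 9.5, 0, 0, 0, 1]
  ]
}}

```text
time_s: 8.93
tcp_pos: [379.6, 34.4, 161.5]
orientation: [-3.137, -0.696, 0.252]
contact_force: [0.0, 0.0, 0.3]
grip_width: 85.4
grip_force: 0.0
```

```bash
python3 - <<'E'
from h import *
print(cur()[0],sensors.sense()["joints"],sensors.sense()["orientation"])
c,s=np.cos(np.radians(14.9)),np.sin(np.radians(14.9))
f=lambda d,z:np.array([559.6-c*d,80.8-s*d,z])
rows([pose(f(80,35),14.9,40)],1)
p=vision.snapshot("scene");cv2.imwrite("pics/s3.png",cv2.resize(p["color"][100:360,220:540,::-1],(800,600)))
p=vision.snapshot("wrist");save(p,"w2.png")
E
```

```text
[379.59677963  34.35648219 161.48505341] [-0.11147866  0.83503715  2.66718736  2.86856551  1.03848104 -1.71404502] [-3.13677194 -0.69559851  0.251994  ]
[-0.02, 0.14, -0.0, 0.0, 0.1, -0.4, 1]
```

View pics/s3.png

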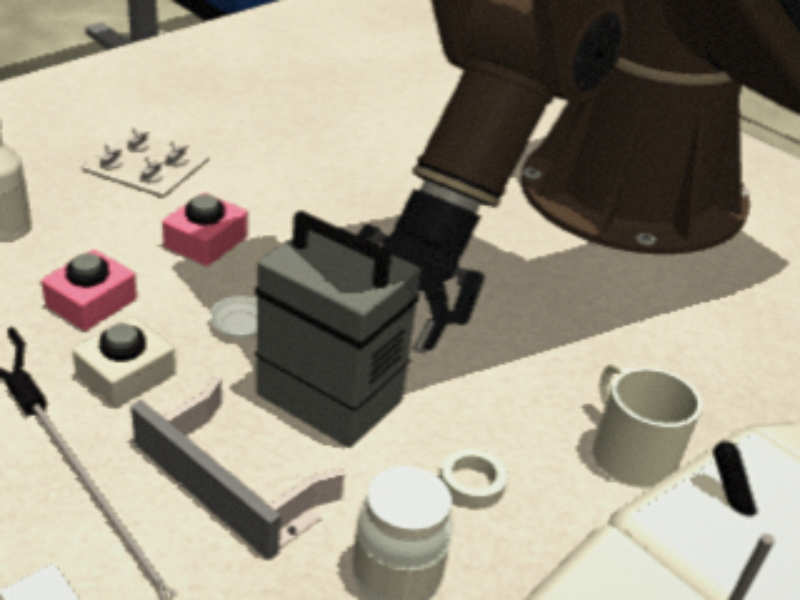

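The gripper stands low behind the pack (crop ~(440,290)), clear of the handle and the body. Advancing to contact.

Emit:
{"op": "play_rows", "data": {
  "rows": [
    [0.4, 0.1, 0.3, 0, 0, -0.4, 1],
    [0.8, 0.1, 0.6, 0, 0, -0.4, 1],
    [1.1, 0.1, 0.9, 0, 0, -0.4, 1],
    [1.4, 0.1, 1.2, 0, 0, -0.4, 1],
    [1.7, 0.1, 1.4, 0, 0, -0.4, 1],
    [1.7, 0.1, 1.4, 0, 0, -0.4, 1]
  ]
}}

```text
time_s: 9.53
tcp_pos: [402.5, 38.7, 161.6]
orientation: [3.14, -0.698, 0.259]
contact_force: [-0.3, -0.3, 0.1]
grip_width: 85.6
grip_force: 0.0
```

```bash
python3 - <<'E'
from h import *
print(cur()[0],sensors.sense()["joints"])
P={n:vision.snapshot(n) for n in("top","wrist")}
save(P["wrist"],"w3.png")
M=masks("pack",{"top":P["top"]}); print(fit({"top":P["top"]},M,packm,[560,81,14.5],[8,8,4]))
E
```

```text
[402.46128552  38.7279829  161.57761815] [-0.08578732  0.80131201  2.61281033  2.87491043  0.95865344 -1.68331654]
(array([565.11887105,  74.76265309,  18.77297913]), np.float64(0.5891356468200684))
```

View pics/w3.png

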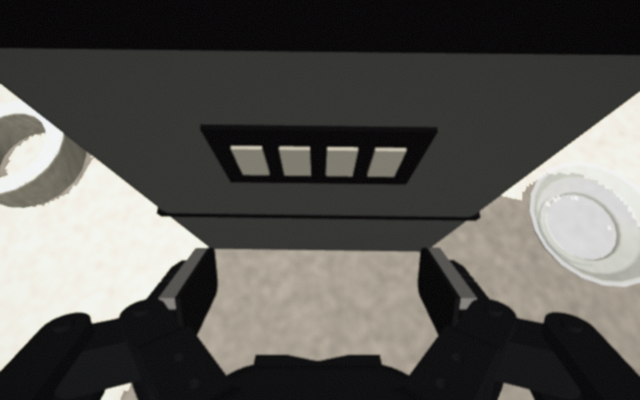

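Emit:
{"op": "play_rows", "data": {
  "rows": [
    [0, 0, 0, 0, 0, 0, 0.8],
    [0, 0, 0, 0, 0, 0, 0.8],
    [0.2, 0, 0.2, 0, 0, 0, 0.8],
    [0.4, 0, 0.3, 0, 0, 0, 0.8],
    [0.4, 0, 0.3, 0, 0, 0, 0.8]
  ]
}}

```text
time_s: 10.1
tcp_pos: [406.5, 39.8, 161.3]
orientation: [3.141, -0.696, 0.258]
contact_force: [-1.2, -0.2, -0.3]
grip_width: 68.3
grip_force: 0.6
```

Emit:
{"op": "play_rows", "data": {
  "rows": [
    [0.15, 0, 0.13, 0, 0, 0, 0.8],
    [0.3, 0, 0.26, 0, 0, 0, 0.8],
    [0.3, 0, 0.26, 0, 0, 0, 0.8]
  ]
}}

```text
time_s: 10.35
tcp_pos: [409.5, 40.8, 161.3]
orientation: [3.141, -0.695, 0.257]
contact_force: [-6.7, -3.5, 1.9]
grip_width: 68.4
grip_force: 3.5
```

Emit:
{"op": "play_rows", "data": {
  "rows": [
    [0.15, 0, 0.13, 0, 0, 0, 0.8],
    [0.3, 0, 0.26, 0, 0, 0, 0.8],
    [0.3, 0, 0.26, 0, 0, 0, 0.8]
  ]
}}

```text
time_s: 10.6
tcp_pos: [413.1, 41.9, 161.3]
orientation: [3.141, -0.694, 0.257]
contact_force: [-8.5, -2.8, 3.6]
grip_width: 68.5
grip_force: 4.3
```

```bash
cat >> h.py <<'E'
BAY=(684.7,110.7,6.9)
def path(xs,start=(-127.8,-14.7,.14),dc=51,fz=35):
    """tool poses for pack at bay-x xs"""
    from scipy.interpolate import CubicHermiteSpline as C
    c=C([start[0],0],[start[1],0],[start[2],0]);out=[]
    for x in xs:
        y=c(x) if x<0 else 0; a=np.degrees(np.arctan(c(x,1))) if x<0 else 0
        P=W(np.array([[x,float(y),0]]),BAY[0],BAY[1],np.radians(BAY[2]))[0];h=np.radians(BAY[2]+a)
        out.append(pose([P[0]-dc*np.cos(h),P[1]-dc*np.sin(h),fz],BAY[2]+a,40))
    return out
E
python3 - <<'E'
from h import *
xs=np.arange(-119,-39,4.);T=path(xs)
rows(T[:10],.8); print(); rows(T[10:],.8,base=T[9])
print(T[-1][0])
E
```

```text
[0.27, 0.11, 0.21, 0.4, 0.2, -0.4, 0.8]
[0.58, 0.15, 0.47, 0.5, 0.2, -0.5, 0.8]
[0.89, 0.18, 0.73, 0.5, 0.2, -0.6, 0.8]
[1.2, 0.19, 0.99, 0.6, 0.2, -0.7, 0.8]
[1.51, 0.2, 1.25, 0.6, 0.2, -0.7, 0.8]
[1.82, 0.2, 1.51, 0.7, 0.2, -0.8, 0.8]
[2.13, 0.2, 1.77, 0.7, 0.2, -0.8, 0.8]
[2.44, 0.18, 2.02, 0.6, 0.2, -0.7, 0.8]
[2.76, 0.16, 2.28, 0.6, 0.2, -0.7, 0.8]
[3.07, 0.13, 2.54, 0.5, 0.2, -0.6, 0.8]

[0.31, -0.03, 0.26, -0.1, -0.0, 0.1, 0.8]
[0.62, -0.07, 0.52, -0.2, 0.0, 0.2, 0.8]
[0.93, -0.12, 0.78, -0.3, -0.0, 0.3, 0.8]
[1.24, -0.17, 1.04, -0.4, -0.0, 0.5, 0.8]
[1.55, -0.23, 1.3, -0.6, -0.0, 0.7, 0.8]
[1.86, -0.3, 1.56, -0.7, -0.0, 0.9, 0.8]
[2.17, -0.37, 1.82, -0.9, 0.0, 1.1, 0.8]
[2.48, -0.45, 2.08, -1.1, 0.0, 1.4, 0.8]
[2.79, -0.53, 2.34, -1.4, -0.0, 1.6, 0.8]
[3.1, -0.62, 2.6, -1.6, 0.0, 1.9, 0.8]
[489.29979322  67.61039733 161.39733311]
```

Emit:
{"op": "play_rows", "data": {
  "rows": [
    [0.3, 0.02, 0.23, 0.1, 0, -0.1, 0.8],
    [0.6, 0.04, 0.48, 0.2, 0, -0.2, 0.8],
    [0.9, 0.06, 0.74, 0.3, 0, -0.3, 0.8],
    [1.2, 0.08, 1, 0.4, 0, -0.4, 0.8],
    [1.5, 0.1, 1.25, 0.5, 0.1, -0.5, 0.8],
    [1.8, 0.12, 1.5, 0.6, 0.1, -0.6, 0.8],
    [2.1, 0.14, 1.77, 0.6, 0.1, -0.7, 0.8],
    [2.45, 0.14, 2.02, 0.6, 0.1, -0.7, 0.8],
    [2.75, 0.14, 2.28, 0.6, 0.1, -0.7, 0.8],
    [3.05, 0.13, 2.54, 0.5, 0.1, -0.6, 0.8]
  ]
}}

```text
time_s: 11.43
tcp_pos: [451.6, 50.7, 161.2]
orientation: [3.141, -0.695, 0.271]
contact_force: [-10.8, -2.1, 5.1]
grip_width: 68.4
grip_force: 5.4
```

```bash
python3 - <<'E'
from h import *
p=vision.snapshot("scene");w=vision.snapshot("wrist");save(w,"w4.png")
M=masks("pack",{"s":p}); v,c=fit({"s":p},M,packm,[593,90,14],[8,8,4]);print(v,c)
d=W(np.array([[v[0]-684.7,v[1]-110.7,0]]),0,0,np.radians(-6.9))[0];print("rel bay",d,v[2]-6.9)
xs=np.arange(-79,-39,4.);rows(path(xs),.8);print(cur()[0])
E
```

```text
[602.45297026  91.08914442  13.48134177] 0.05702652782201767
rel bay [-84.00732882  -9.5879227    0.        ] 6.5813417702274375
[0.29, -0.04, 0.22, -0.0, 0.1, 0.1, 0.8]
[0.6, -0.08, 0.48, -0.1, 0.1, 0.2, 0.8]
[0.92, -0.12, 0.74, -0.3, 0.1, 0.3, 0.8]
[1.23, -0.17, 1.0, -0.4, 0.1, 0.5, 0.8]
[1.54, -0.23, 1.26, -0.5, 0.1, 0.7, 0.8]
[1.85, -0.3, 1.52, -0.7, 0.1, 0.9, 0.8]
[2.16, -0.37, 1.78, -0.9, 0.1, 1.1, 0.8]
[2.47, -0.45, 2.04, -1.1, 0.1, 1.4, 0.8]
[2.78, -0.54, 2.3, -1.3, 0.1, 1.7, 0.8]
[3.09, -0.63, 2.56, -1.6, 0.1, 2.0, 0.8]
[452.29064448  50.79379747 161.23086788]
```

Emit:
{"op": "play_rows", "data": {
  "rows": [
    [0.3, -0.03, 0.24, 0, 0, 0.1, 0.8],
    [0.6, -0.07, 0.5, -0.1, 0, 0.2, 0.8],
    [0.92, -0.11, 0.75, -0.3, 0, 0.3, 0.8],
    [1.23, -0.16, 1, -0.4, 0, 0.5, 0.8],
    [1.54, -0.22, 1.27, -0.5, 0, 0.7, 0.8],
    [1.85, -0.28, 1.53, -0.7, 0, 0.9, 0.8],
    [2.16, -0.35, 1.79, -0.9, 0, 1.1, 0.8],
    [2.47, -0.43, 2.05, -1.1, 0, 1.4, 0.8],
    [2.78, -0.51, 2.31, -1.3, 0, 1.7, 0.8],
    [3.09, -0.6, 2.57, -1.6, 0, 2, 0.8]
  ]
}}

```text
time_s: 12.42
tcp_pos: [488.8, 67.2, 161.2]
orientation: [-3.141, -0.696, 0.225]
contact_force: [-10.0, -2.1, 0.9]
grip_width: 68.7
grip_force: 4.8
```

```bash
python3 - <<'E'
from h import *
p=vision.snapshot("scene");w=vision.snapshot("top")
for n in("scene","top"):
  q=p if n=="scene" else w
  M=masks("pack",{n:q}); v,c=fit({n:q},M,packm,[642,98,11],[8,8,4]);print(n,v,c)
  d=W(np.array([[v[0]-684.7,v[1]-110.7,0]]),0,0,np.radians(-6.9))[0];print("rel bay",d,v[2]-6.9)
xs=np.append(np.arange(-39.5,-4,4.),-4);rows(path(xs),.8);print(cur()[0])
cv2.imwrite("pics/s5.png",cv2.resize(np.hstack([p["color"][150:350,220:470,::-1],w["color"][120:320,190:440,::-1]]),(800,320)))
E
```

```text
scene [641.80027142 100.5305114   12.3615286 ] 0.06504373997449875
rel bay [-43.81075072  -4.94199669   0.        ] 5.461528598649927
top [644.99080996 104.66118905  14.06534555] 0.07637342065572739
rel bay [-40.14707362  -1.22453735   0.        ] 7.165345552154424
[0.26, -0.14, 0.22, -0.2, 0.0, 0.2, 0.8]
[0.57, -0.26, 0.48, -0.5, 0.0, 0.6, 0.8]
[0.88, -0.38, 0.74, -0.8, 0.0, 0.9, 0.8]
[1.19, -0.51, 1.0, -1.1, 0.0, 1.3, 0.8]
[1.5, -0.64, 1.26, -1.5, 0.0, 1.7, 0.8]
[1.81, -0.78, 1.52, -1.9, 0.0, 2.2, 0.8]
[2.12, -0.92, 1.78, -2.2, 0.0, 2.6, 0.8]
[2.44, -1.07, 2.05, -2.7, 0.0, 3.1, 0.8]
[2.76, -1.22, 2.31, -3.1, 0.0, 3.6, 0.8]
[3.03, -1.35, 2.54, -3.5, 0.0, 4.1, 0.8]
[489.51835011  67.28263846 161.40686305]
```

View pics/s5.png

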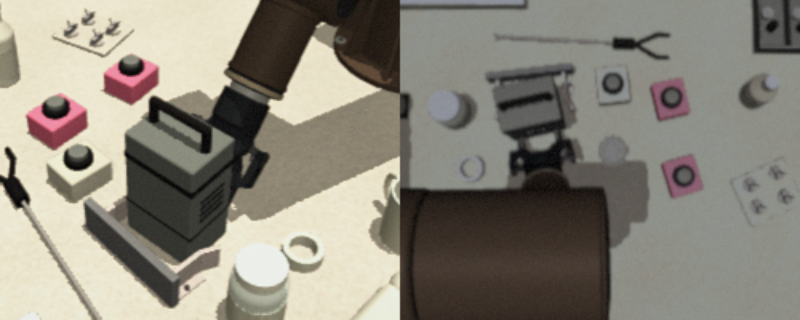

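Pack upright and entering the bay between the cheeks, slightly turned. Continuing along the curve.

Emit:
{"op": "play_rows", "data": {
  "rows": [
    [0.26, -0.1, 0.22, -0.2, 0, 0.2, 0.8],
    [0.57, -0.24, 0.48, -0.5, 0, 0.6, 0.8],
    [0.88, -0.37, 0.74, -0.8, 0, 0.9, 0.8],
    [1.19, -0.5, 1, -1.1, 0, 1.3, 0.8],
    [1.5, -0.64, 1.26, -1.5, 0, 1.7, 0.8],
    [1.81, -0.78, 1.52, -1.9, 0, 2.2, 0.8]
  ]
}}

```text
time_s: 13.12
tcp_pos: [510.2, 80.0, 161.4]
orientation: [3.141, -0.696, 0.175]
contact_force: [-12.0, -2.2, 5.4]
grip_width: 68.4
grip_force: 5.5
```

```bash
python3 - <<'E'
from h import *
p=vision.snapshot("scene");w=vision.snapshot("top")
for n in("scene","top"):
  q=p if n=="scene" else w
  M=masks("pack",{n:q}); v,c=fit({n:q},M,packm,[665,104,10],[8,8,4]);print(n,v,c)
  d=W(np.array([[v[0]-684.7,v[1]-110.7,0]]),0,0,np.radians(-6.9))[0];print("rel bay",d,v[2]-6.9)
xs=np.append(np.arange(-16,0,3.),[0,2,4]);rows(path(xs),.8);print(cur()[0],sensors.sense()["contact_force"])
E
```

```text
scene [659.56069704  97.63626932   5.11511801] 0.12167832255363464
rel bay [-26.52666289  -9.94895816   0.        ] -1.7848819921517425
top [667.86579387 109.33442173  10.12393264] 0.05373583734035492
rel bay [-16.87633799   0.66672046   0.        ] 3.223932644298598
[0.26, -0.15, 0.22, -0.3, 0.0, 0.4, 0.8]
[0.49, -0.28, 0.42, -0.6, 0.0, 0.7, 0.8]
[0.72, -0.4, 0.61, -0.9, 0.0, 1.1, 0.8]
[0.95, -0.53, 0.81, -1.2, 0.0, 1.5, 0.8]
[1.19, -0.66, 1.0, -1.6, 0.0, 1.9, 0.8]
[1.42, -0.79, 1.2, -1.9, 0.0, 2.3, 0.8]
[1.5, -0.84, 1.26, -2.0, 0.0, 2.4, 0.8]
[1.65, -0.83, 1.39, -2.0, 0.0, 2.4, 0.8]
[1.8, -0.82, 1.52, -2.0, 0.0, 2.4, 0.8]
[510.9379591   80.13491221 161.45688217] [-3.17232121 -0.1011973  -2.1467454 ]
```

Emit:
{"op": "play_rows", "data": {
  "rows": [
    [0.26, -0.14, 0.22, -0.3, 0, 0.4, 0.8],
    [0.49, -0.27, 0.42, -0.6, 0, 0.7, 0.8],
    [0.72, -0.4, 0.61, -0.9, 0, 1.1, 0.8],
    [0.95, -0.53, 0.81, -1.2, 0, 1.5, 0.8],
    [1.19, -0.66, 1, -1.6, 0, 1.9, 0.8]
  ]
}}

```text
time_s: 13.73
tcp_pos: [524.5, 89.2, 161.4]
orientation: [3.141, -0.697, 0.132]
contact_force: [-9.9, -1.0, 2.3]
grip_width: 68.1
grip_force: 5.0
```

Emit:
{"op": "play_rows", "data": {
  "rows": [
    [0.15, -0.08, 0.13, -0.2, 0, 0.2, 0.8],
    [0.3, -0.15, 0.25, -0.4, 0, 0.5, 0.8],
    [0.3, -0.15, 0.25, -0.4, 0, 0.5, 0.8]
  ]
}}

```text
time_s: 13.98
tcp_pos: [526.7, 91.3, 161.1]
orientation: [3.141, -0.694, 0.122]
contact_force: [-21.4, -0.2, 10.0]
grip_width: 68.2
grip_force: 10.6
```

Emit:
{"op": "play_rows", "data": {
  "rows": [
    [0.08, 0, 0.06, 0, 0, 0, 0.8],
    [0.08, 0, 0.06, 0, 0, 0, 0.8]
  ]
}}

```text
time_s: 14.15
tcp_pos: [527.0, 91.3, 161.1]
orientation: [3.141, -0.693, 0.122]
contact_force: [-29.1, 0.0, 17.0]
grip_width: 68.9
grip_force: 14.3
```

```bash
python3 - <<'E'
from h import *
s=sensors.sense();print(s["tcp_pos"],s["orientation"],s["contact_force"],s["ft_torque"])
w=vision.snapshot("top");n="top"
M=masks("pack",{n:w}); v,c=fit({n:w},M,packm,[685,110,7],[8,8,4]);print(n,v,c)
d=W(np.array([[v[0]-684.7,v[1]-110.7,0]]),0,0,np.radians(-6.9))[0];print("rel bay",d,v[2]-6.9)
p=vision.snapshot("scene")
cv2.imwrite("pics/s6.png",np.hstack([cv2.resize(p["color"][190:350,230:430,::-1],(400,320)),cv2.resize(w["color"][140:220,225:325,::-1],(400,320))]))
E
```

```text
[526.96476673  91.27112718 161.12525455] [ 3.14128033 -0.69253909  0.12200166] [-2.91106656e+01  4.10623157e-03  1.70218156e+01] [0.15273236 1.9233972  0.30776906]
top [682.74985163 110.83729462   6.90806743] 0.03878291696310043
rel bay [-1.91952997  0.3705849   0.        ] 0.00806743103461649
```

View pics/s6.png

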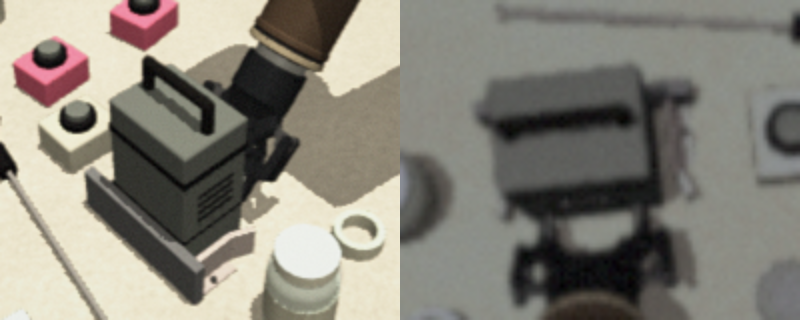

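Both views show the pack upright, flush and parallel against the back stop: yaw offset 0.0°, lateral offset 0.4 mm, and firm resistance. Backing off.

Emit:
{"op": "play_rows", "data": {
  "rows": [
    [-0.5, 0, -0.42, 0, 0, 0, 0.8],
    [-1.5, 0, -1.26, 0, 0, 0, 0.8],
    [-3, 0, -2.5, 0, 0, 0, 0.8],
    [-5, 0, -4.2, 0, 0, 0, 0.8],
    [-7.5, 0, -6.3, 0, 0, 0, 0.8],
    [-7.5, 0, -6.3, 0, 0, 0, 0.8],
    [-7.5, 0, -6.3, 0, 0, 0, 0.8]
  ]
}}

```text
time_s: 14.88
tcp_pos: [431.8, 79.4, 161.5]
orientation: [3.141, -0.697, 0.121]
contact_force: [0.2, -0.6, 1.0]
grip_width: 68.2
grip_force: 0.0
```

```bash
python3 - <<'E'
from h import *
p,r=cur();print(p,sensors.sense()["joints"],sensors.sense()["contact_force"])
w=vision.snapshot("top");n="top"
M=masks("pack",{n:w}); v,c=fit({n:w},M,packm,[685,110,7],[8,8,4]);print(n,v,c)
z=r.as_matrix()[:,2];F0=p+165*z
rows([pose([420,50,200],7,40),pose([440,40,240],7,0)],.0)
E
```

```text
[431.75099887  79.39123837 161.51335405] [ 0.10954467  0.76745523  2.53589885  3.13217354  0.85868352 -1.5734158 ] [ 0.17063262 -0.57757975  1.03863169]
top [683.7114053  111.63035521   7.06745428] 0.046669550240039825
[1.18, 2.79, -20.53, 0.1, -0.1, -0.0, 0.0]
[15.78, 4.02, -18.51, 0.0, -40.1, -0.1, 0.0]
```

Emit:
{"op": "play_rows", "data": {
  "rows": [
    [2.7, 0, -3.2, 0, 0, 0, 0],
    [5.3, 0.5, -6.3, 0, 0, 0, 0],
    [8, 1, -9.5, 0, 0, 0, 0],
    [10, 2, -12, 0, -7, 0, 0],
    [15.8, 4, -18.5, 0, -40, 0, 0],
    [15.8, 4, -18.5, 0, -40, 0, 0],
    [15.8, 4, -18.5, 0, -40, 0, 0],
    [15.8, 4, -18.5, 0, -40, 0, 0],
    [15.8, 4, -18.5, 0, -40, 0, 0],
    [15.8, 4, -18.5, 0, -40, 0, 0]
  ]
}}

```text
time_s: 15.82
tcp_pos: [435.3, 94.6, 311.3]
orientation: [-2.947, -0.558, 0.104]
contact_force: [-0.6, 0.8, -0.2]
grip_width: 0.5
grip_force: 0.0
```

```bash
python3 - <<'E'
from h import *
print(cur()[0],sensors.sense()["joints"])
rows([pose([440,40,240],7,0)],0)
E
```

```text
[435.30052171  94.57339931 311.28035865] [ 0.04565669  0.29035401  2.39229315  1.9368146   0.24163085 -0.42703756]
[4.87, 3.83, -8.91, -10.6, -31.9, 2.1, 0]
```

Emit:
{"op": "play_rows", "data": {
  "rows": [
    [4.9, 3.8, -8.9, -10.6, -32, 2, 0],
    [4.9, 3.8, -8.9, -10.6, -32, 2, 0],
    [4.9, 3.8, -8.9, -10.6, -32, 2, 0],
    [4.9, 3.8, -8.9, -10.6, -32, 2, 0],
    [4.9, 3.8, -8.9, -10.6, -32, 2, 0],
    [4.9, 3.8, -8.9, -10.6, -32, 2, 0],
    [4.9, 3.8, -8.9, -10.6, -32, 2, 0],
    [4.9, 3.8, -8.9, -10.6, -32, 2, 0],
    [4.9, 3.8, -8.9, -10.6, -32, 2, 0],
    [4.9, 3.8, -8.9, -10.6, -32, 2, 0]
  ]
}}

```text
time_s: 16.65
tcp_pos: [440.3, 38.5, 406.7]
orientation: [-3.044, -0.17, 0.144]
contact_force: [-0.5, 1.4, -1.1]
grip_width: 0.3
grip_force: 0.0
```

```bash
python3 - <<'E'
from h import *
print(cur()[0],sensors.sense()["joints"])
rows([pose([500,-70,240],7,0),pose([640,-68,240],0,0)],0)
E
```

```text
[440.32453705  38.48234459 406.69292   ] [-0.03844483  0.14426347  2.11298618  0.18790075  0.74370121  1.25071124]
[4.26, 11.62, -0.23, -5.7, -9.7, 1.7, 0]
[17.94, 13.65, 1.93, -6.3, -9.3, 8.7, 0]
```

Emit:
{"op": "play_rows", "data": {
  "rows": [
    [4.3, 11.6, -0.2, -5.7, -9.7, 1.7, 0],
    [4.3, 11.6, -0.2, -5.7, -9.7, 1.7, 0],
    [4.3, 11.6, -0.2, -5.7, -9.7, 1.7, 0],
    [4.3, 11.6, -0.2, -5.7, -9.7, 1.7, 0],
    [17.9, 13.6, 1.9, -6, -9.5, 8.7, 0],
    [17.9, 13.6, 1.9, -6, -9.5, 8.7, 0],
    [17.9, 13.6, 1.9, -6, -9.5, 8.7, 0],
    [17.9, 13.6, 1.9, -6, -9.5, 8.7, 0],
    [17.9, 13.6, 1.9, -6, -9.5, 8.7, 0],
    [17.9, 13.6, 1.9, -6, -9.5, 8.7, 0]
  ]
}}

```text
time_s: 17.48
tcp_pos: [639.7, -64.5, 401.2]
orientation: [-3.132, 0.005, 0.004]
contact_force: [-0.4, -0.2, 0.4]
grip_width: -0.1
grip_force: 0.0
```

```bash
python3 - <<'E'
from h import *
print(cur()[0],sensors.sense()["joints"])
p=vision.snapshot("wrist");save(p,"w7.png")
for r in spotter.place_of("charge_top",p): print(r, onz(p,r["at"],75),onz(p,r["at"],82))
for r in spotter.spot_in("charge_top",p)[:2]: print(r)
rows([pose([711,-68,240],0,0)],0)
E
```

```text
[639.68852369 -64.546268   401.20653683] [-0.15045161  0.47532403  1.61419929  0.01019422  1.05891628  1.4110038 ]
{'at': [468.3, 294.4], 'confidence': 0.96} [ 513.52946105 -208.57426173   75.        ] [ 518.34243912 -205.08960539   82.        ]
{'at': [326.5, 86.9], 'confidence': 0.71} [708.98997332 -66.98103562  75.        ] [709.14219162 -66.87267255  82.        ]
{'at': [468.7, 121.9], 'confidence': 0.55} [ 681.21906411 -186.45995575   75.        ] [ 682.0334803  -183.50261548   82.        ]
{'at': [41.6, 346.5], 'confidence': 0.49} [445.37119843 229.63840372  75.        ] [451.80941162 222.6738704   82.        ]
{'extent': [449.4, 103.6, 39.0, 35.6], 'confidence': 0.85}
{'extent': [455.2, 273.8, 35.9, 29.1], 'confidence': 0.69}
[7.28, 0.37, -0.39, -0.6, 0.4, 0.2, 0]
```

View pics/w7.png

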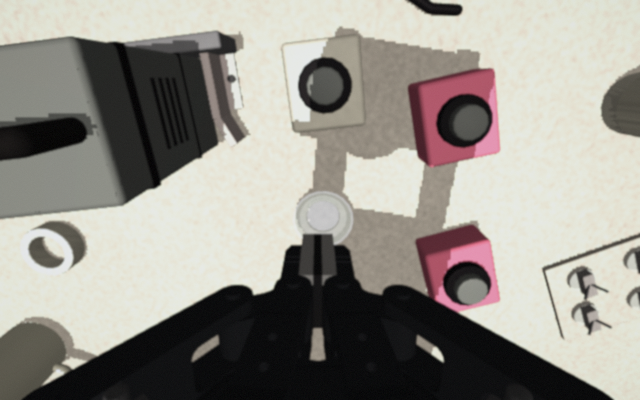

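Wrist view: the button of the white box is at (326,87). The pink look-alikes are at (465,121) and (468,287). The pack stands in the bay on the left. The white one is the target, at about (709.5, -67).

Emit:
{"op": "play_rows", "data": {
  "rows": [
    [3.5, 0.1, 0, -0.6, 0.4, 0.2, 0],
    [7, 0.25, 3, -0.6, 0.4, 0.2, 0],
    [7, 0.25, 7, -0.6, 0.4, 0.2, 0],
    [7, 0.25, 10, -0.6, 0.4, 0.2, 0],
    [7, 0.25, 12, -0.6, 0.4, 0.2, 0],
    [7, 0.25, 12, -0.6, 0.4, 0.2, 0],
    [7, 0.25, 12, -0.6, 0.4, 0.2, 0]
  ]
}}

```text
time_s: 18.22
tcp_pos: [707.4, -65.6, 280.7]
orientation: [3.141, 0.001, 0.0]
contact_force: [0.2, 0.3, -0.3]
grip_width: -0.0
grip_force: 0.0
```

```bash
python3 - <<'E'
from h import *
s=sensors.sense();print(s["tcp_pos"],s["orientation"],s["contact_force"])
p=vision.snapshot("wrist")
t=vision.snapshot("scene");cv2.imwrite("pics/s8.png",cv2.resize(t["color"][150:310,200:400,::-1],(750,600),interpolation=cv2.INTER_CUBIC))
for r in spotter.place_of("charge_top",p): print(r, onz(p,r["at"],80))
E
```

```text
[707.41112877 -65.58266522 280.70694179] [3.14124227e+00 9.45828381e-04 4.86502141e-04] [ 0.18952396  0.32217499 -0.3139352 ]
{'at': [534.5, 264.6], 'confidence': 0.88} [ 686.61442956 -183.19830242   80.        ]
{'at': [317.7, 217.9], 'confidence': 0.6} [714.20360258 -64.2832751   80.        ]
```

View pics/s8.png

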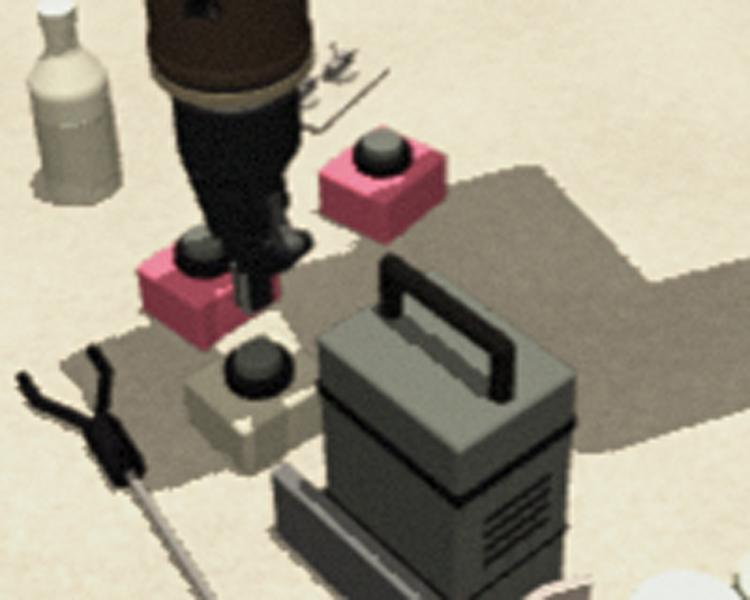

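Fingertips are over the white box's button. Descending gently.

Emit:
{"op": "play_rows", "data": {
  "rows": [
    [0.3, 0.14, 0.5, 0, 0, 0, 0],
    [0.3, 0.14, 1, 0, 0, 0, 0],
    [0.3, 0.14, 1.5, 0, 0, 0, 0],
    [0.3, 0.14, 1.8, 0, 0, 0, 0],
    [0.3, 0.14, 2.1, 0, 0, 0, 0],
    [0.3, 0.14, 2.1, 0, 0, 0, 0]
  ]
}}

```text
time_s: 18.87
tcp_pos: [710.8, -66.9, 258.8]
orientation: [3.141, 0.001, 0.001]
contact_force: [0.0, 0.0, 0.2]
grip_width: -0.1
grip_force: 0.0
```

Emit:
{"op": "play_rows", "data": {
  "rows": [
    [0, 0, 0.2, 0, 0, 0, 0],
    [0, 0, 0.4, 0, 0, 0, 0],
    [0, 0, 0.6, 0, 0, 0, 0],
    [0, 0, 0.6, 0, 0, 0, 0]
  ]
}}

```text
time_s: 19.2
tcp_pos: [710.9, -66.9, 253.3]
orientation: [3.141, -0.0, 0.001]
contact_force: [0.2, -0.2, -0.4]
grip_width: 0.2
grip_force: 0.0
```

Emit:
{"op": "play_rows", "data": {
  "rows": [
    [0, 0, 0.2, 0, 0, 0, 0],
    [0, 0, 0.4, 0, 0, 0, 0],
    [0, 0, 0.4, 0, 0, 0, 0]
  ]
}}

```text
time_s: 19.45
tcp_pos: [710.9, -66.9, 249.3]
orientation: [3.141, -0.0, 0.001]
contact_force: [-0.7, 0.0, -0.6]
grip_width: 0.1
grip_force: 0.0
```

Emit:
{"op": "play_rows", "data": {
  "rows": [
    [0, 0, 0.15, 0, 0, 0, 0],
    [0, 0, 0.3, 0, 0, 0, 0],
    [0, 0, 0.3, 0, 0, 0, 0]
  ]
}}

```text
time_s: 19.7
tcp_pos: [711.0, -66.9, 246.4]
orientation: [3.141, -0.0, 0.001]
contact_force: [0.4, 0.4, 0.2]
grip_width: 0.3
grip_force: 0.0
```

Emit:
{"op": "play_rows", "data": {
  "rows": [
    [0, 0, 0.2, 0, 0, 0, 0],
    [0, 0, 0.4, 0, 0, 0, 0],
    [0, 0, 0.4, 0, 0, 0, 0]
  ]
}}

```text
time_s: 19.95
tcp_pos: [710.9, -66.9, 242.2]
orientation: [3.141, -0.0, 0.001]
contact_force: [0.7, 0.6, -0.3]
grip_width: 0.1
grip_force: 0.0
```

Emit:
{"op": "play_rows", "data": {
  "rows": [
    [0, 0, 0.15, 0, 0, 0, 0],
    [0, 0, 0.3, 0, 0, 0, 0],
    [0, 0, 0.3, 0, 0, 0, 0]
  ]
}}

```text
time_s: 20.2
tcp_pos: [711.1, -66.9, 239.6]
orientation: [3.141, -0.001, 0.001]
contact_force: [-0.3, 0.7, 1.3]
grip_width: 0.2
grip_force: 0.9
```

Emit:
{"op": "play_rows", "data": {
  "rows": [
    [0, 0, 0.15, 0, 0, 0, 0],
    [0, 0, 0.3, 0, 0, 0, 0],
    [0, 0, 0.3, 0, 0, 0, 0]
  ]
}}

```text
time_s: 20.45
tcp_pos: [711.1, -66.9, 236.6]
orientation: [3.141, -0.001, 0.001]
contact_force: [-0.3, 0.2, 3.0]
grip_width: 0.1
grip_force: 1.8
```

Emit:
{"op": "play_rows", "data": {
  "rows": [
    [0, 0, 0.15, 0, 0, 0, 0],
    [0, 0, 0.3, 0, 0, 0, 0],
    [0, 0, 0.3, 0, 0, 0, 0]
  ]
}}

```text
time_s: 20.7
tcp_pos: [711.2, -67.0, 234.4]
orientation: [3.141, -0.001, 0.001]
contact_force: [-2.7, -0.4, 10.5]
grip_width: -0.3
grip_force: 5.3
```

Emit:
{"op": "play_rows", "data": {
  "rows": [
    [0, 0, 0.07, 0, 0, 0, 0],
    [0, 0, 0.07, 0, 0, 0, 0],
    [0, 0, 0.07, 0, 0, 0, 0]
  ]
}}

```text
time_s: 20.95
tcp_pos: [711.2, -67.0, 234.2]
orientation: [3.141, -0.001, 0.001]
contact_force: [-5.6, 1.0, 19.1]
grip_width: -0.1
grip_force: 9.5
```

Emit:
{"op": "play_rows", "data": {
  "rows": [
    [0, 0, -0.3, 0, 0, 0, 0],
    [0, 0, -0.8, 0, 0, 0, 0],
    [0, 0, -2, 0, 0, 0, 0],
    [0, 0, -5, 0, 0, 0, 0],
    [0, 0, -9, 0, 0, 0, 0],
    [-5, 0, -13, 0, 0, 0, 0],
    [-9, 0, -17, 0, 0, 0, 0],
    [-12, 0, -18, 0, 0, 0, 0],
    [-12, 0, -18, 0, 0, 0, 0],
    [-12, 0, -18, 0, 0, 0, 0]
  ]
}}

```text
time_s: 21.78
tcp_pos: [587.8, -66.8, 416.9]
orientation: [3.141, -0.003, 0.0]
contact_force: [2.1, -0.3, 0.8]
grip_width: -0.2
grip_force: 0.0
```

```bash
python3 - <<'E'
from h import *
s=sensors.sense();print(s["time_s"],s["tcp_pos"],s["contact_force"])
P={n:vision.snapshot(n) for n in("scene","top")}
M=masks("pack",P)
for n in P: print(n,fit({n:P[n]},M,packm,[684,111,7],[8,8,4]))
for t in "tub dish tape".split():
    for n in P: print(t,n,[np.round(onz(P[n],r["at"],0)[:2]).tolist() for r in spotter.place_of(t,P[n])[:1]])
cv2.imwrite("pics/s9.png",np.hstack([cv2.resize(P["scene"]["color"][150:350,200:450,::-1],(400,320)),cv2.resize(P["top"]["color"][120:240,215:365,::-1],(400,320))]))
E
```

```text
21.7833 [587.78196122 -66.8156741  416.85567789] [ 2.14505275 -0.29691837  0.7563532 ]
scene (array([674.67179789,  98.52680005,   4.38884833]), np.float64(0.2082400918006897))
top (array([683.79098035, 111.78987091,   6.99600425]), np.float64(0.08296024054288864))
tub scene [[654.0, 280.0]]
tub top [[632.0, 280.0]]
dish scene [[373.0, 311.0]]
dish top [[555.0, -52.0]]
tape scene [[521.0, 247.0]]
tape top [[523.0, 246.0]]
```

View pics/s9.png

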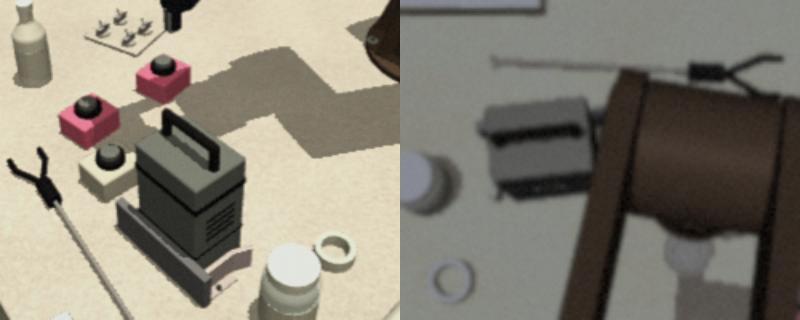

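The pack stands home, the button is released, and the tub, tape and dish show no sign of having moved. Handing in.

```bash
python3 -c "
from plant import robot
print(robot.close_job())"
```

```text
the job is handed in; nothing more can be done
None
```

I pushed the battery pack low and upright until it was square against the bay's back stop, then pressed the white box's charge button right down and released it, and handed the job in at about 22 s; no verdict came back.

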